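# Clear the customs scanner and sort the traveller's things

### The arm

A 7-joint arm with a two-finger parallel gripper is mounted at the origin on the work surface. World frame = base frame: x ahead of the robot, y to its left, z up, the work surface at z = 0. Lengths are in m, angles in rad, forces in N, time in s.
With the tool pointing down it reaches from about 0.425 to 0.825 m from the base axis. Payload 3.6 kg.
Tool frame: the origin (TCP) lies where the fingers leave the gripper's body, on its centre line; the fingertips stand 73 mm ahead of it and the grasp point (between the pads) lies 54 mm ahead of it; z points along the fingers, y is the line along which they close (so a half turn about z gives the same grasp; the last joint's range is limited). The gripper opens to 85 mm and grips with 20 to 120 N. Pads are 22 mm wide; open, the fingers measure 114 mm over their backs; the gripper's body (76 mm by 85 mm) begins 54 mm behind the grasp point. The pads swing forward as they close: fully open they stand 13 mm farther back than shut.
Start: joints at [-1.28, 0.615, -0.013, 1.423, 0.008, 1.103, -0.04], TCP at [0.202, 0.618, 0.304] pointing down, gripper open.
Joint ranges: [-3.12, 3.12], [-0.3, 2.06], [-1.34, 1.32], [0.26, 2.42], [-1.36, 4.5], [0.01, 1.98], [-2.84, 2.84]. Speed limits (rad/s): [2.79, 2.79, 3.14, 3.14, 3.14, 3.14, 3.14].

### API

Orientations are given as a unit quaternion [x, y, z, w].
In Python, from station import arm, snapshot, camera_info, ticket gives the robot as it stands. Calls block until the motion is done:
- arm.movep(position, orientation): joint-space move of the TCP to a pose.
- arm.line_to(position, velocity=0.15, ori=None): straight line of the TCP; ori=None keeps the orientation; velocity is the mean speed in m/s.
- arm.move_j(angles): joint-space move.
- arm.move_gripper(opening, effort=None): opening from 0.0 (shut) to 1.0 (fully open); effort is the grip in N (None keeps the last); returns when the fingers have stopped.
- arm.pause(seconds).
- arm.ik(position, orientation): joint angles nearest the present ones, or None.
- snapshot(name): name is "scene" or "top" or "wrist"; returns the picture (384x512x3 uint8, blue, green, red); there is no depth.
- camera_info(name): a dict with "fx", "fy", "cx", "cy" (pixels), "R" (3x3) and "t" (3): a world point X has camera coordinates R X + t; the wrist camera has in their place "T_tool_cam" (4x4, takes a point from camera to tool coordinates, whose origin is the TCP and whose axes are the flange's). Camera axes: x right, y down, z forward; pixel columns grow to the right and rows downward; lengths in m; the calibration is good to about 2 mm. A picture is of the moment at which its call begins: read the wrist's pose just before it. camera_info takes no time and is no camera call.
A pose or a line that the arm cannot do raises arm.MotionError and nothing moves.
- ticket.finish_job(): hands the job in; it is judged then, once.
Readings, each from a call of its own:
- arm.read_time(): time.
- arm.read_joint_positions(): joint angles.
- arm.read_dq(): joint speeds.
- arm.read_effort(): joint torques, N m.
- arm.read_tool_pos(): TCP position.
- arm.read_eef_rot(): TCP orientation.
- arm.read_ft_force(): force on the tool from outside, world axes, zero at the start.
- arm.read_wrist_torque(): the same for the moment, N m.
- arm.read_opening(): opening from 0.0 (shut) to 1.0 (fully open).
- arm.read_finger_force(): force on a finger pad.
Only numpy, scipy, OpenCV 4.12 (cv2) and the standard library are available. Lean on these libraries where they do the work, as an engineer would, in place of code of your own. Each camera call takes 0.05 s, during which the arm holds its last target. There are 200 camera calls.

### The job

The scan is done: swing the desk scanner's hinged hold-down bar up to about upright or beyond and leave it up, then draw the phone case out from beneath it and lay it flat in the shallow return tray. Put the lighter keychain into the steel surrender box. Stand the two wooden souvenirs, the toy burro and the nesting doll, upright on the floor of the slatted wooden crate for the plant-health check.

Things in the scene. Friction and masses are not known exactly. Their poses are not given: they have to be found in the camera images.
- scanner: fixed beige scanner, 300 (x) by 274 mm; origin under its centre, front faces its -x. Flat bed 50 mm above the counter, open in front. Side rails (inner faces y = +-125 mm) 88 mm high. Over the bed's rear (x from 28 mm) a nose 100 mm wide, like a tunnel 84 mm wide, 23 mm high; full-width housing from x = 75 mm; clear acrylic door drawn back above it (x 76 to 254 mm, up to 97 mm above the counter)
- hold_bar (a joint): hold-down bar: 0 rad = level across the bed, 1.57 upright (top 262 mm above the counter), 2.0 stop. Hinge axis parallel to scanner x, at scanner x = 8, y = 90 mm, 68 mm above the counter; the free end (y = -95 mm) swings up and over to +y. Stiff hinge: stays where left; about 1.5 N at the grip. A rubber pad under its middle hangs into the case and stops it sliding until the bar is up
- bar_grip (a point): centre of the black round grip at the bar's free end: cylinder 18 mm across, 22 mm long, axis parallel to scanner x (fingers closing along scanner x on its flat ends let it turn between them). When level it is 185 mm across from the hinge axis and 6 mm above it: 74 mm above the counter, 24 mm above the bed
- phone_case: empty matte black phone case, 132 (x) by 64 (y) by 10 mm high, open shell, open side up, floor 2 mm, walls 3 mm. Starts on the scanner's bed along scanner x, its far 20 mm under the nose; about 80 mm in front of the bar are free to grip across its 64 mm width; draw it towards scanner -x. Origin in the centre of its underside
- lighter: chrome keychain in the shape of a flip-top lighter, lying flat: body 58 mm (x = -13 to 45 mm, centre at x = 16 mm) by 36 mm (y) by 13 mm high, with a flat steel key ring on its -x side reaching to x = -48 mm. Origin on the underside, in the middle of its whole length
- burro: painted wooden toy burro standing on four legs, 93 mm long (x = -47 to 46 mm, head at +x), 30 mm wide (y), 80 mm high to the ears; the trunk lies 32 to 60 mm above its feet, x = -42 to 18 mm (grip it there across its width). Origin between the feet, on the ground
- doll: turned wooden nesting doll, round, standing, 79 mm high, 44 mm across at the belly (24 to 40 mm above its foot), 29 mm at the neck, 33 mm at the head. Origin in the centre of its foot
- return_tray: shallow ribbed grey tray, the lowest of the three containers, 190 mm (x) by 155 mm (y), walls 4 mm thick and 20 mm high, floor 4 mm thick; fixed. Takes the phone case. Origin under its centre
- surrender_box: square steel box with a small lock on its front, 130 by 130 mm, walls 3 mm thick and 55 mm high with a rolled rim, floor 3 mm thick; fixed. Takes the lighter keychain. Origin under its centre
- crate: slatted light wooden crate, 200 mm (x) by 150 mm (y), walls 6 mm thick and 45 mm high, floor 6 mm thick; fixed. Takes the burro and the doll, side by side. Origin under its centre
There are look-alikes about, which are no part of the job. Several things look just like the doll: the one meant starts nearest to the robot's base.

How it is judged:
By the outcome, as a careful person would: the job done as asked, in the order asked, and still so for the second after the job is handed in, with the robot touching nothing.
It also fails if it takes over 120 s, if anything falls off the work surface, if the arm or the gripper's body presses on something with over 40 N, if the wrist force passes 120 N, or if a joint passes its speed limit or range.

## Working session

There is one attempt and no reset: what is moved stays moved. The work goes in short steps, each a Python script; the robot and the scene stay as the last script left them, time stands still between calls to the robot, and variables do not carry over. Pictures are saved under pics/ and viewed, at most 14 in all, crops included, and the job is handed in when it is done.

```bash
mkdir -p pics; python3 - <<'E'
from station import arm,snapshot,camera_info
import cv2
for n in("scene","top"):
    cv2.imwrite(f"pics/{n}0.png",cv2.resize(snapshot(n),(800,600),interpolation=cv2.INTER_CUBIC))
    c=camera_info(n);print(n,c)
print(camera_info("wrist"),arm.read_eef_rot(),arm.read_time())
E
```

```text
scene {'fx': 454.82300827017787, 'fy': 454.82300827017787, 'cx': 254.06907756519288, 'cy': 196.97227863182232, 'R': array([[-0.11085626,  0.99376574,  0.01185513],
       [ 0.80433593,  0.09671871, -0.58625012],
       [-0.5837419 , -0.05545399, -0.81004336]]), 't': array([ 0.04699092, -0.34220951,  1.61305158])}
top {'fx': 391.2475470273052, 'fy': 391.2475470273052, 'cx': 251.85924695933127, 'cy': 184.93662452752258, 'R': array([[ 0.01852414, -0.99977898, -0.00994233],
       [-0.98947261, -0.01690386, -0.14372962],
       [ 0.14352979,  0.01250013, -0.98956705]]), 't': array([0.01852123, 0.49653278, 1.06109065])}
{'fx': 281.3595202588854, 'fy': 281.3595202588854, 'cx': 257.00981969830826, 'cy': 189.920543153554, 'T_tool_cam': array([[ 1.22622323e-04, -9.55229318e-01, -2.95866414e-01,
         7.67413597e-02],
       [ 9.99999765e-01,  3.16885118e-04, -6.08638401e-04,
         3.09777394e-04],
       [ 6.75144908e-04, -2.95866269e-01,  9.55229132e-01,
        -7.06122003e-02],
       [ 0.00000000e+00,  0.00000000e+00,  0.00000000e+00,
         1.00000000e+00]])} [ 1.57692616e-01  9.87487562e-01 -1.15182919e-03 -1.66910417e-04] 0.1
```

View pics/top0.png

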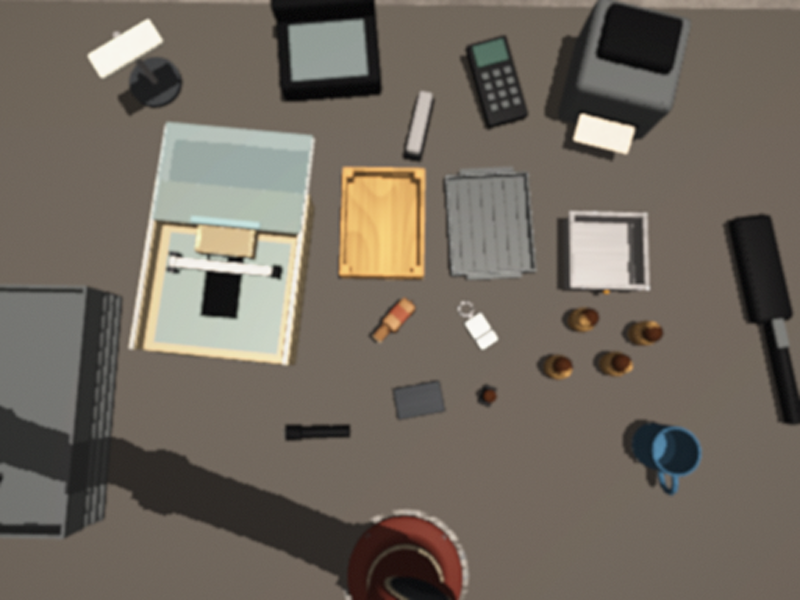

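View pics/scene0.png

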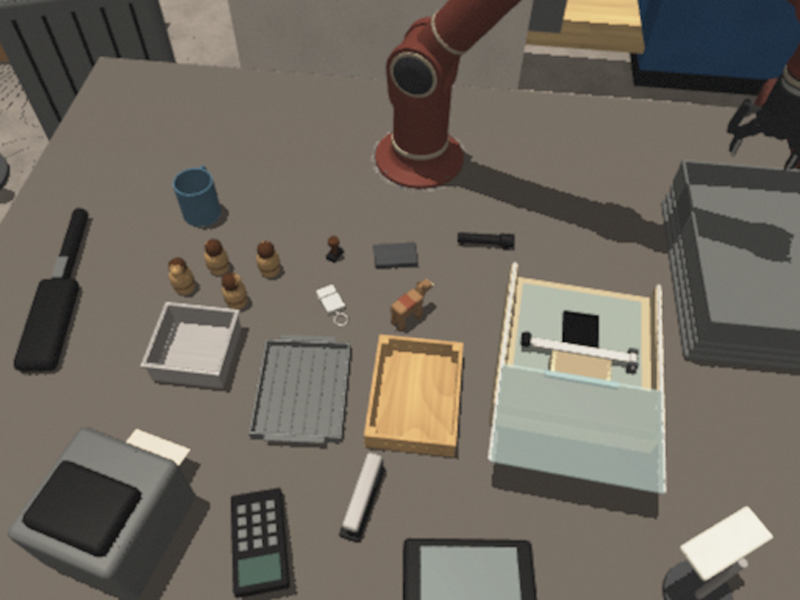

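The top view gives initial pixels (800x600): scanner front corners at (132,348) and (290,362), bar grip about (278,271). The crate is at (382,222), the tray at (490,223), the steel box at (608,250) and the burro at (393,320). The lighter is at (479,326). There are four dolls, and the one nearest the base is at (558,366).

```bash
cat > h.py <<'E'
import numpy as np, cv2
from scipy.spatial.transform import Rotation as Ro
from station import arm,snapshot,camera_info,ticket
def cam(name):
    c=camera_info(name)
    if name!="wrist": return c,c["R"].T,-c["R"].T@c["t"]
    T=np.eye(4);T[:3,:3]=Ro.from_quat(arm.read_eef_rot()).as_matrix();T[:3,3]=arm.read_tool_pos()
    T=T@c["T_tool_cam"];return c,T[:3,:3],T[:3,3]
def p2w(k,uv,z,s=0.64):
    c,R,o=k;u,v=(np.array(uv)+.5)*s-.5
    d=R@[(u-c["cx"])/c["fx"],(v-c["cy"])/c["fy"],1];return o+d*(z-o[2])/d[2]
def w2p(k,X,s=0.64):
    c,R,o=k;q=R.T@(np.array(X)-o);return (np.array([c["fx"]*q[0]/q[2]+c["cx"],c["fy"]*q[1]/q[2]+c["cy"]])+.5)/s-.5
def down(yaw): # tool z down; closing axis (tool y) at world angle yaw
    y=np.array([np.cos(yaw),np.sin(yaw),0]);z=np.array([0,0,-1.]);x=np.cross(y,z)
    return Ro.from_matrix(np.c_[x,y,z]).as_quat()
def quat(yaw,tilt=0): return down(yaw)
def goto(p,yaw): # p = grasp point, tool down, choose half turn nearest in joint 7
    b=None
    for a in(yaw,yaw+np.pi):
        q=arm.ik([p[0],p[1],p[2]+.054],down(a))
        if q is not None:
            q=np.array(q);c=np.abs(q-arm.read_joint_positions()).max()
            if b is None or c<b[0]: b=(c,a)
    if b is None: raise Exception("no ik %s"%p)
    arm.movep([p[0],p[1],p[2]+.054],down(b[1]))
def line(p,v=.15): arm.line_to([p[0],p[1],p[2]+.054],velocity=v)
def shot(fn,name="wrist"):
    k=cam(name);im=snapshot(name);cv2.imwrite("pics/"+fn+".png",cv2.resize(im,(800,600),interpolation=cv2.INTER_CUBIC))
    np.savez("pics/"+fn+".npz",R=k[1],o=k[2]);return im
def load(fn,name="wrist"):
    d=np.load("pics/"+fn+".npz");return camera_info(name),d["R"],d["o"]
E
python3 - <<'E'
from h import *
k=cam("top")
for n,p,z in [("scFL",(132,348),.088),("scFR",(290,362),.088),("grip",(278,271),.074),("hingeend",(173,262),.074),("caseFL",(202,315),.06),("caseFR",(237,318),.06),
 ("crate1",(343,168),.045),("crate2",(426,168),.045),("crate3",(424,277),.045),("crate4",(339,276),.045),
 ("tray1",(446,174),.02),("tray2",(527,172),.02),("tray3",(535,274),.02),("tray4",(453,275),.02),
 ("box1",(569,212),.055),("box2",(647,212),.055),("box3",(649,290),.055),("box4",(569,290),.055),
 ("burro",(398,316),.05),("burrohead",(378,338),.07),("lighter",(481,331),.013),("ring",(465,309),.003),
 ("d1",(562,366),.07),("d2",(622,362),.07),("d3",(590,316),.07),("d4",(654,330),.07)]:
    X=p2w(k,p,z);print(n,X.round(3),np.hypot(*X[:2]).round(3))
E
```

```text
scFL [0.381 0.468 0.088] 0.603
scFR [0.362 0.199 0.088] 0.413
grip [0.519 0.229 0.074] 0.568
hingeend [0.532 0.414 0.074] 0.674
caseFL [0.441 0.362 0.06 ] 0.571
caseFR [0.437 0.3   0.06 ] 0.53
crate1 [0.718 0.125 0.045] 0.729
crate2 [ 0.72  -0.028  0.045] 0.721
crate3 [ 0.518 -0.026  0.045] 0.518
crate4 [0.517 0.126 0.045] 0.532
tray1 [ 0.718 -0.066  0.02 ] 0.721
tray2 [ 0.724 -0.217  0.02 ] 0.756
tray3 [ 0.531 -0.229  0.02 ] 0.578
tray4 [ 0.527 -0.08   0.02 ] 0.533
box1 [ 0.638 -0.284  0.055] 0.699
box2 [ 0.641 -0.423  0.055] 0.768
box3 [ 0.5   -0.421  0.055] 0.653
box4 [ 0.497 -0.281  0.055] 0.571
burro [0.447 0.019 0.05 ] 0.447
burrohead [0.406 0.053 0.07 ] 0.409
lighter [ 0.426 -0.132  0.013] 0.446
ring [ 0.466 -0.104  0.003] 0.478
d1 [ 0.364 -0.262  0.07 ] 0.448
d2 [ 0.373 -0.364  0.07 ] 0.521
d3 [ 0.45  -0.312  0.07 ] 0.548
d4 [ 0.428 -0.42   0.07 ] 0.6
```

```bash
python3 - <<'E'
from h import *
goto([.48,.28,.22],-.07); print(arm.read_tool_pos(),arm.read_joint_positions(),arm.read_time())
shot("w1")
E
```

```text
[0.47917947 0.2821871  0.27391089] [-0.79028794  0.51744764  0.33637887  1.74777817 -0.21000366  0.91136481
 -0.4314337 ] 1.7083
```

View pics/w1.png

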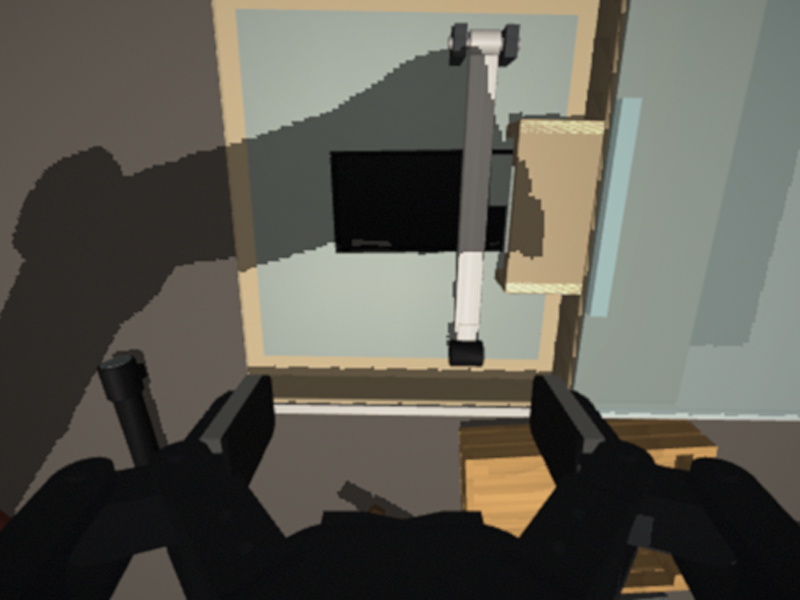

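The grip is at about (466,352), the hinge at about (485,40), and the case's front corners are at (331,152) and (336,252). The nose is to the right.

```bash
python3 - <<'E'
from h import *
k=load("w1")
g=p2w(k,(466,352),.076);h=p2w(k,(485,40),.075);a=p2w(k,(331,152),.06);b=p2w(k,(336,252),.06)
print(g,h,a,b)
print("railin",p2w(k,(247,365),.06),p2w(k,(553,371),.06))
d=h-g;print("yaw",np.arctan2(-d[0],d[1]),np.linalg.norm(d[:2]));d=a-b;print("yawcase",np.arctan2(-d[0],d[1]),np.linalg.norm(d))
for y in(-.07,-.05,-.09):
    R=np.array([[np.cos(y),-np.sin(y)],[np.sin(y),np.cos(y)]])
    print(y,"origin from grip",g[:2]-R@[.008,-.095],"from case",(a+b)[:2]/2-R@[-.084,0],"hinge",h[:2]-R@[.008,.09])
E
```

```text
[0.51753404 0.23436954 0.076     ] [0.53219602 0.41800821 0.075     ] [0.43981273 0.36642696 0.06      ] [0.43602471 0.30415231 0.06      ]
railin [0.36385779 0.22715241 0.06      ] [0.5812781 0.208134  0.06     ]
yaw -0.07967246465200548 0.18422305657102625
yawcase -0.06075276168686103 0.06238975413527684
-0.07 origin from grip [0.5161982  0.32969643] from case [0.521713   0.32941444] hinge [0.51792076 0.32878816]
-0.05 origin from grip [0.51429206 0.32965065] from case [0.52181374 0.33109138] hinge [0.51970789 0.32852052]
-0.09 origin from grip [0.51810488 0.32970408] from case [0.52157875 0.32773984] hinge [0.51613933 0.32909149]
```

```bash
python3 - <<'E'
from h import *
y=-.075;R=np.array([[np.cos(y),-np.sin(y)],[np.sin(y),np.cos(y)]])
g=np.array([.5175,.2338]);zo=.003
arm.move_gripper(.6,20)
goto([*g,.13],y); line([*g,.074+zo],.1)
print("pre",arm.read_ft_force())
arm.move_gripper(0,25);print("open",arm.read_opening(),arm.read_finger_force(),arm.read_ft_force(),arm.read_tool_pos())
if arm.read_opening()>.1:
    r=.1851;e=.032
    for t in np.linspace(0,1.78,13)[1:]:
        dy=r*(np.cos(e)-np.cos(t+e));dz=r*(np.sin(t+e)-np.sin(e))
        p=g+R@[0,dy];line([p[0],p[1],.074+zo+dz],.12)
        print(t.round(2),arm.read_ft_force().round(1),arm.read_opening())
    arm.move_gripper(.6);p=arm.read_tool_pos();arm.line_to([p[0],p[1],p[2]+.1])
    shot("s1","scene");print(arm.read_time())
E
```

```text
pre [ 0.33941329 -0.16267944  0.04574716]
open 0.24803817969361927 30.349531173706055 [0.51426755 0.19254619 3.58380335] [0.51831651 0.23394221 0.13185974]
0.15 [2.6 0.9 0.7] 0.24503171677580077
0.3 [ 4.4  1.5 -1. ] 0.2512745288609744
0.45 [ 4.9  1.6 -1.4] 0.24916410476766107
0.59 [ 6.5  1.3 -1. ] 0.245843828220862
0.74 [ 7.   1.5 -0.9] 0.2510389552652391
0.89 [ 6.9 -0.4 -1. ] 0.24908666542679517
1.04 [ 4.7 -0.4 -0.4] 0.2520778835570615
1.19 [ 5.9 -0.9  1.4] 0.24448121835668243
1.34 [ 4.4 -0.9  2.2] 0.25202243609662595
1.48 [ 5.5 -1.3  3.2] 0.25078663208365554
1.63 [5.7 0.1 3.8] 0.2516687846329679
1.78 [5.3 0.8 3.8] 0.24998082371033806
9.5083
```

View pics/s1.png

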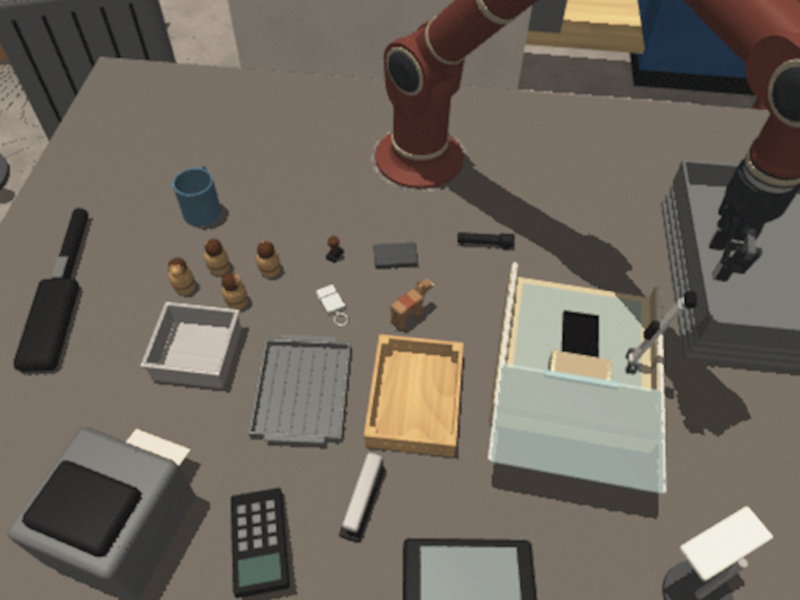

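The bar is up and past upright, with the grip at (690,299). The case is still under the nose at (580,333). Next I draw it out.

```bash
python3 - <<'E'
from h import *
c=np.array([.466,.3333])
z=arm.read_tool_pos()[2]-.054
goto([*c,min(z,.33)],np.pi/2-.068)
arm.move_gripper(.88,20); line([*c,.095],.2)
f0=arm.read_ft_force()[2];z=.095
while z>.05:
    z-=.002; line([*c,z],.05)
    f=arm.read_ft_force()[2]-f0
    if abs(f)>2: break
print("contact z",z,f); shot("w2")
line([*c,z+.0035],.05)
arm.move_gripper(0,30);print(arm.read_opening(),arm.read_finger_force(),arm.read_ft_force(),arm.read_tool_pos(),arm.read_time())
E
```

```text
contact z 0.05899999999999997 3.205296112837524
0.739592697371733 36.44234287796735 [-0.19790126 -0.04648169  4.70692699] [0.46626551 0.33322467 0.11700674] 17.4083
```

```bash
python3 - <<'E'
from h import *
p=arm.read_tool_pos();u=np.array([np.cos(-.072),np.sin(-.072),0])
arm.line_to(p-u*.075+[0,0,.0015],velocity=.06);print(arm.read_ft_force(),arm.read_opening())
q=arm.read_tool_pos();arm.line_to([q[0],q[1],.20],velocity=.15);print(arm.read_opening(),arm.read_finger_force(),arm.read_ft_force())
t=np.array([.625,-.148]);yt=.06
d=np.array([np.cos(yt),np.sin(yt)])
w=t-d*.038
goto([*w,.146],np.pi/2+yt);shot("w3");print(arm.read_tool_pos(),arm.read_opening(),arm.read_time())
E
```

```text
[ 1.25586661 -0.3544771  -0.29813992] 0.7375037073668423
0.7414786091848857 33.25034201145172 [-0.69278217  0.09028977 -0.62635637]
[ 0.58750133 -0.14820315  0.19971205] 0.7410672695510148 21.4583
```

View pics/w3.png

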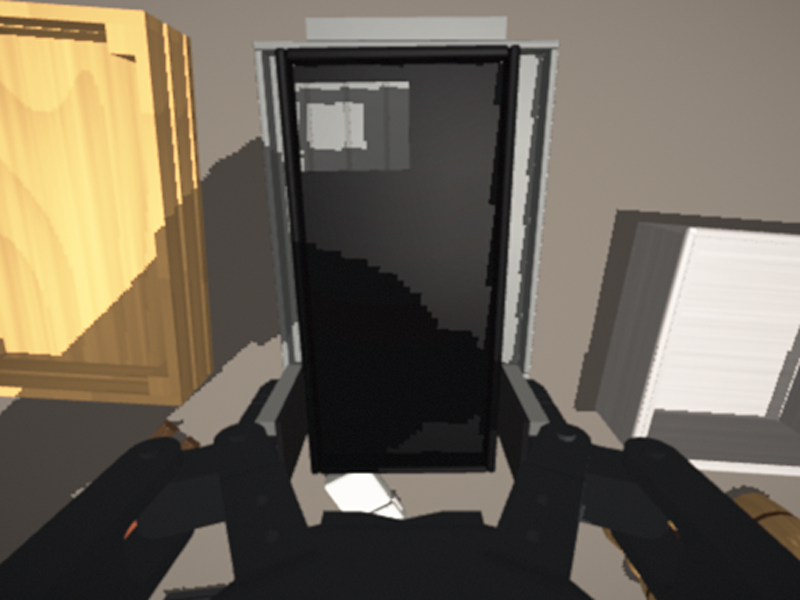

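The case is held centrally and parallel to the tray. The tray's far rim corners are at about (256,44) and (556,42).

```bash
python3 - <<'E'
from h import *
k=load("w3")
a=p2w(k,(256,44),.02);b=p2w(k,(556,42),.02);print(a,b)
d=a-b;yt=np.arctan2(-d[0],d[1]);print(yt,np.linalg.norm(d))
m=(a+b)[:2]/2;yt=np.clip(yt,.03,.08)
c=m-np.array([np.cos(yt),np.sin(yt)])*.095;print("centre",c)
w=c-np.array([np.cos(yt),np.sin(yt)])*.038
goto([*w,.10],np.pi/2+yt)
f0=arm.read_ft_force()[2];line([*w,.024],.1);z=.024
while z>.012:
    if abs(arm.read_ft_force()[2]-f0)>2: break
    z-=.001;line([*w,z],.05)
print(z,arm.read_ft_force()[2]-f0)
arm.move_gripper(.85);line([*w,.15],.2)
# survey small objects
goto([.40,-.13,.30],np.pi/2+.0);shot("w4");print(arm.read_time())
E
```

```text
[ 0.71345208 -0.06547756  0.02      ] [ 0.72385292 -0.21677043  0.02      ]
0.06863841048735024 0.1516499556173603
centre [ 0.6238762  -0.14763953]
0.015999999999999993 5.311696792376121
26.7417
```

View pics/w4.png

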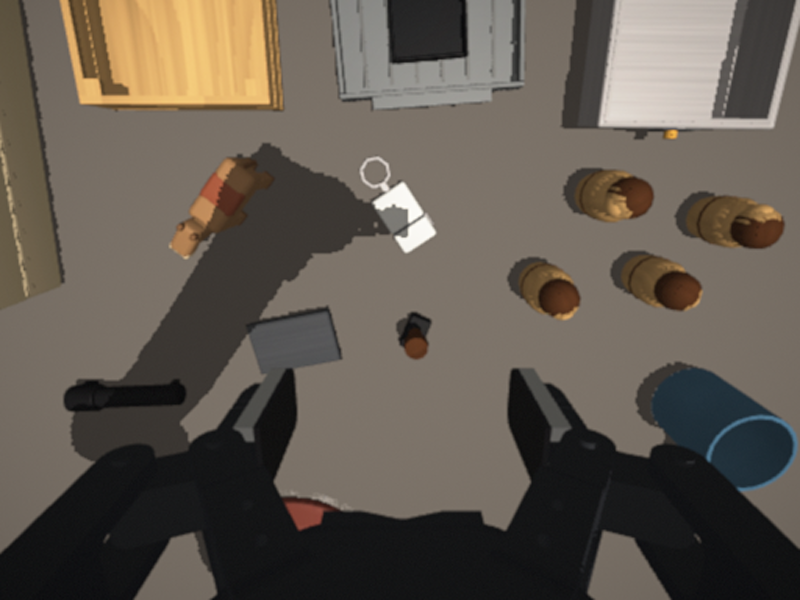

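The case lies flat in the tray. Lighter body corners: (372,206), (402,181), (436,233), (407,252); ring at (375,172). Burro trunk is around (222,193) with the head at (186,238). The nearest doll's head is at (560,298).

```bash
python3 - <<'E'
from h import *
k=load("w4");t=cam("top")
L=[p2w(k,p,.013) for p in[(372,206),(402,181),(436,233),(407,252)]];m=np.mean(L,0);r=p2w(k,(375,172),.002)
print("lighter",m,"ring",r,[np.linalg.norm(L[i]-L[i-1]).round(3) for i in range(4)])
d=(L[2]+L[3]-L[0]-L[1]);print("ang",np.arctan2(d[1],d[0]),np.arctan2(*(m-r)[1::-1]))
for n,p,z in[("head",(186,238),.075),("saddle",(222,193),.06),("rump",(246,160),.06),("dollhead",(560,298),.063),("dollbelly",(547,288),.032)]:
    X=p2w(k,p,z);print(n,X,w2p(t,X))
for p in[(583,318),(647,332),(558,366),(617,363)]: print(p2w(t,p,.035))
for n,p in[("box",(601,124)),("box",(778,127)),("crate",(81,103)),("crate",(274,106))]: print(n,p2w(k,p,.055 if n=="box" else .045))
cv2.imwrite("pics/crop.png",cv2.resize(cv2.imread("pics/w4.png")[120:280,130:320],None,fx=3,fy=3))
E
```

```text
lighter [ 0.42426041 -0.13158403  0.013     ] ring [ 0.46543635 -0.10435537  0.002     ] [np.float64(0.054), np.float64(0.035), np.float64(0.057), np.float64(0.033)]
ang -2.52095444254906 -2.5573314469573547
head [0.41628735 0.0429674  0.075     ] [383.61189131 331.93270118]
saddle [0.4503002  0.01605959 0.06      ] [399.66352986 313.36287782]
rump [ 0.47576114 -0.00593148  0.06      ] [412.47677341 299.10464485]
dollhead [ 0.362766   -0.26531796  0.063     ] [562.98290511 366.87316129]
dollbelly [ 0.3628104  -0.26394022  0.032     ] [557.56021562 367.15096446]
[ 0.45034346 -0.3100183   0.035     ]
[ 0.42743073 -0.42234568  0.035     ]
[ 0.36476812 -0.26398742  0.035     ]
[ 0.37190493 -0.36757883  0.035     ]
box [ 0.50311198 -0.28507398  0.055     ]
box [ 0.50113124 -0.42445587  0.055     ]
crate [0.51876294 0.12549806 0.045     ]
crate [ 0.51681256 -0.02736548  0.045     ]
```

View pics/crop.png

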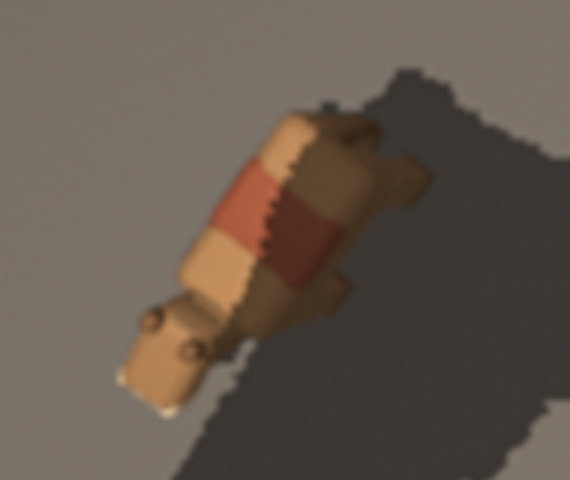

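```bash
python3 - <<'E'
from h import *
k=load("w4")
P={n:p2w(k,(130+u/3,120+v/3),z) for n,u,v,z in[("rl",290,113,.06),("rr",375,165,.06),("fl",180,275,.06),("fr",242,335,.06),("sl",232,191,.06),("sr",320,260,.06),("nose",143,395,.06),("earmid",172,335,.08)]}
for n,X in P.items():print(n,X.round(4))
for a,b in[("rl","fl"),("rr","fr"),("sl","sr")]:
    d=P[b]-P[a];print(a,b,np.linalg.norm(d),np.arctan2(d[1],d[0]))
print("mid",(P["rl"]+P["rr"]+P["fl"]+P["fr"])/4)
E
```

```text
rl [0.4775 0.0091 0.06  ]
rr [ 0.4643 -0.0119  0.06  ]
fl [0.4354 0.044  0.06  ]
fr [0.4191 0.0292 0.06  ]
sl [0.4576 0.0269 0.06  ]
sr [0.4395 0.0054 0.06  ]
nose [0.4022 0.059  0.06  ]
earmid [0.4221 0.0388 0.08  ]
rl fl 0.05465392847509751 2.4504244901471774
rr fr 0.061162117101423594 2.4047161163656017
sl sr 0.028146065652618162 -2.2706730523003706
mid [0.44906936 0.01758651 0.06      ]
```

```bash
cat >> h.py <<'E'
def touch(c,z,zmin,th=2,step=.0015):
    f0=arm.read_ft_force()[2];f=0
    while z>zmin:
        z-=step;line([*c,z],.05);f=arm.read_ft_force()[2]-f0
        if abs(f)>th: break
    return z,f
def tyaw(): 
    y=Ro.from_quat(arm.read_eef_rot()).as_matrix()[:,1];return np.arctan2(y[1],y[0])
def st(): return "open %.3f ff %.1f ft %s t %.1f"%(arm.read_opening(),arm.read_finger_force(),arm.read_ft_force().round(1),arm.read_time())
E
python3 - <<'E'
from h import *
m=np.array([.4243,-.1316]);la=-2.53
arm.move_gripper(.62,30)
goto([*m,.10],la+np.pi/2);line([*m,.035],.15)
z,f=touch(m,.035,.004);print("contact",z,f);line([*m,z+.003],.05)
arm.move_gripper(0,40);print(st());y0=tyaw()
zg=z+.003
line([*m,.16],.2);print(st())
b=np.array([.570,-.354])
goto([b[0]-.016,b[1],.16],-np.pi/2);dy=tyaw()-y0
la2=la+dy;w=b+.016*np.array([np.cos(la2),np.sin(la2)]);print(dy,la2,w)
shot("w5");print(st())
np.save("zg.npy",np.array([zg,*w]))
E
```

```text
contact 0.013999999999999988 11.423741690621053
open 0.407 ff 44.0 ft [-0.5 -0.1 10.4] t 32.5
open 0.413 ff 39.7 ft [-0.2 -0.7  0.1] t 33.4
-0.610060341706949 -3.140060341706949 [ 0.55400002 -0.35402452]
open 0.407 ff 39.7 ft [ 0.4 -0.5 -0.3] t 34.5
```

View pics/w5.png

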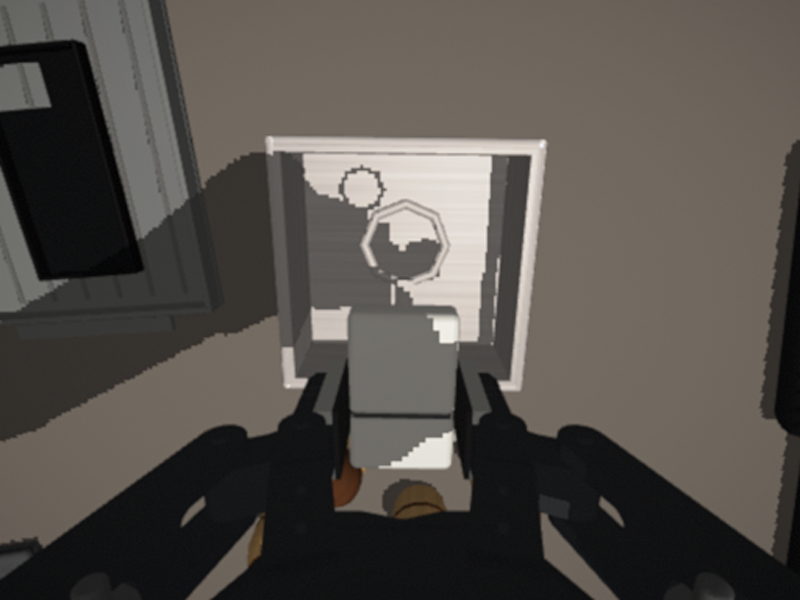

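The lighter is held squarely with its ring forward. Box rim corners: (268,137), (545,143), (520,388), (287,387).

```bash
python3 - <<'E'
from h import *
k=load("w5");C=np.mean([p2w(k,p,.055) for p in[(268,137),(545,143),(520,388),(287,387)]],0);print(C)
zg=np.load("zg.npy")[0]
w=C[:2]+[-.014,0];w=np.clip(w,[.549,-.359],[.56,-.348])
line([*w,.16],.1);line([*w,zg+.012],.12);z,f=touch(w,zg+.012,zg+.0025,2,.002);print(zg,z,f)
arm.move_gripper(.6);print(st());line([*w,.17],.25)
# burro
m=np.array([.449,.0175])
goto([*m,.17],2.43+np.pi/2);line([*m,.10],.2);shot("w6");print(st())
E
```

```text
[ 0.56985952 -0.35313425  0.055     ]
0.016999999999999987 0.018999999999999982 9.694728689282458
open 0.594 ff 0.3 ft [ 0.7  0.2 -0.2] t 37.5
open 0.599 ff 0.0 ft [-0.3 -0.   0.6] t 40.2
```

View pics/w6.png

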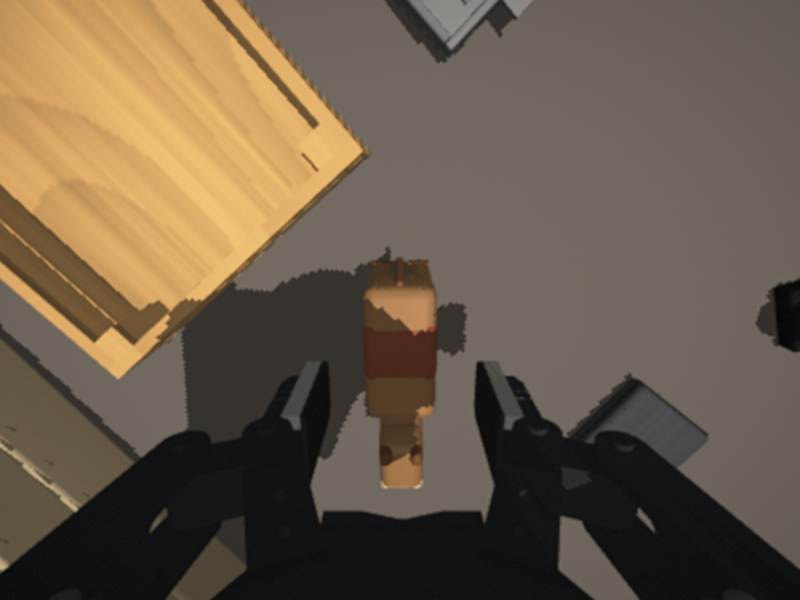

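The burro is aligned between the fingers, with its trunk at (400,350).

```bash
python3 - <<'E'
from h import *
p=arm.read_tool_pos();m=np.array([.449,.0175])
line([*m,.046],.1);print(st());arm.move_gripper(0,30);print(st());y0=tyaw()
line([*m,.15],.15);print(st())
goto([.665,.037,.15],0);dy=tyaw()-y0;by=2.43+dy;s=np.sign(np.sin(by));print(by)
w=np.array([.665,.049-.012*s]);line([*w,.15],.1);line([*w,.062],.15)
z,f=touch(w,.062,.050,1.5,.001);print(z,f)
arm.move_gripper(.6);print(st());line([*w,.17],.2)
# doll
d=np.array([.3635,-.2645]);a=np.arctan2(d[1],d[0])
arm.move_gripper(.85)
for dd in np.linspace(0,1.5,4):
    q=arm.ik([*d,.033+.054],down(a+dd));q2=arm.ik([*d,.15+.054],down(a+dd));print(dd,q is not None,q2 is not None)
E
```

```text
open 0.601 ff 0.0 ft [0.2 0.7 0.3] t 40.9
open 0.347 ff 30.2 ft [-0.5  0.4  5.6] t 41.2
open 0.345 ff 29.6 ft [-0.7 -0.5 -0.5] t 42.1
7.853034308953587
0.061 -2.2389969801517733
open 0.602 ff 0.0 ft [ 0.3  0.6 -0.7] t 44.5
0.0 True True
0.5 True True
1.0 True True
1.5 True True
```

The touch check fired early at z=0.061, so I'm checking the burro.

```bash
python3 - <<'E'
from h import *
goto([.52,.045,.24],np.pi/2);shot("w7");print(st())
E
```

```text
open 0.852 ff 0.0 ft [0.5 1.1 0.2] t 46.9
```

View pics/w7.png

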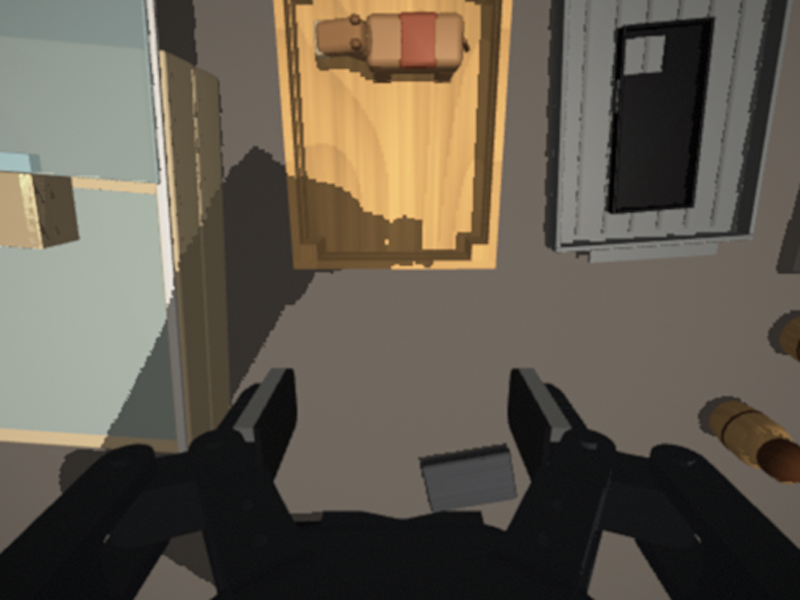

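The burro stands upright in the crate at (390,45), and the case is flat in the tray. Now the doll.

```bash
python3 - <<'E'
from h import *
d=np.array([.3635,-.2645])
arm.move_gripper(.75,30)
goto([*d,.16],.5);line([*d,.032],.12);print(st());arm.move_gripper(0,30);print(st())
line([*d,.16],.15);print(st())
w=np.array([.575,.049]);goto([*w,.16],np.pi/2);line([*w,.05],.15);line([*w,.0395],.05);arm.pause(.2);print(st())
arm.move_gripper(.7);line([*w,.18],.2);goto([.50,.02,.28],np.pi/2);shot("w8");shot("s8","scene");print(st())
E
```

```text
open 0.750 ff 0.0 ft [-0.3 -0.5 -0.4] t 49.7
open 0.502 ff 30.4 ft [-0.5  0.4  7.4] t 50.0
open 0.503 ff 30.5 ft [-0.6  0.7 -0.2] t 51.0
open 0.504 ff 30.6 ft [ 0.7 -0.1 -0.1] t 53.8
open 0.701 ff 0.0 ft [0.2 1.3 0.1] t 55.7
```

View pics/w8.png

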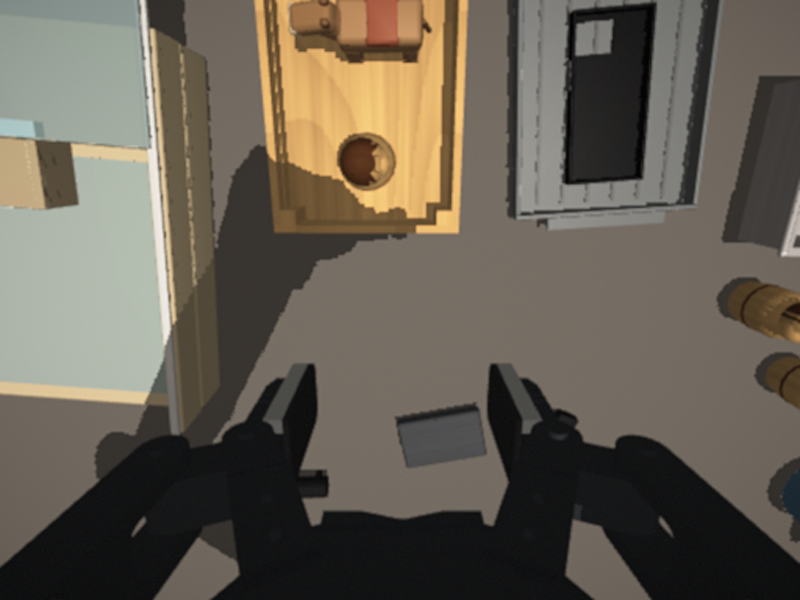

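View pics/s8.png

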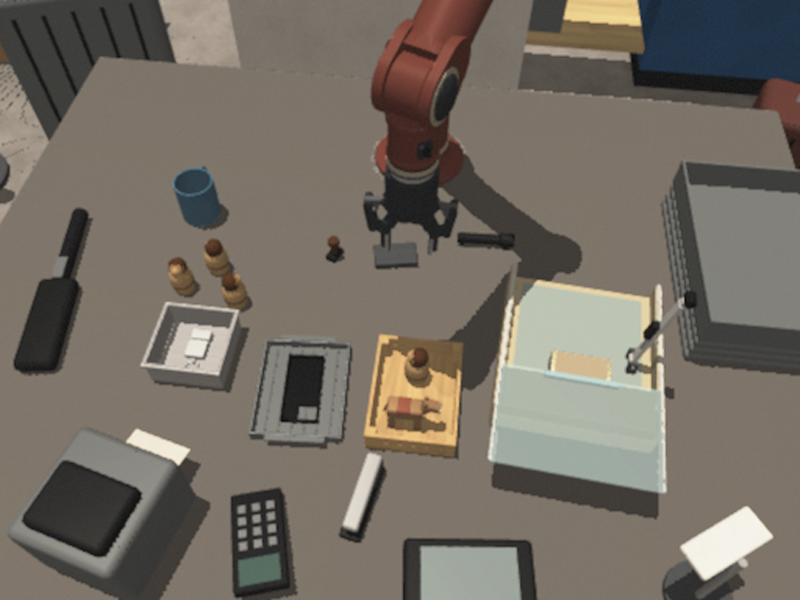

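Everything is in place. The bar is up at (690,300), the case is in the tray (303,388) and the lighter is in the box (198,345). The doll (418,365) and burro (412,407) stand in the crate.

```bash
python3 -c "
from station import ticket;print(ticket.finish_job())"
```

```text
the job is handed in; nothing more can be done
None
```

The job is handed in: the hold-down bar is past upright, the phone case lies flat in the tray, the lighter is in the steel box, and the burro and doll stand in the crate, all at about 56 s of the 120 s limit; the burro was released about 9 mm above the crate floor but stayed upright.

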